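# Key the empty green reel into the inclined winder spindle

### The arm

A 6-joint arm with a two-finger parallel gripper is mounted at the origin on the work surface. World frame = base frame: x ahead of the robot, y to its left, z up, the work surface at z = 0. Lengths are in m, angles in rad, forces in N, time in s.
With the tool pointing down it reaches from about 0.35 to 0.725 m from the base axis. Payload 6 kg.
Tool frame: the origin (TCP) lies midway between the tips of the shut fingers; the grasp point (between the pads) lies 19 mm behind it (ctrl.grip_depth is the distance from the TCP to the grasp point, in m); z points along the fingers, y is the line along which they close (so a half turn about z gives the same grasp; the last joint's range is limited). The gripper opens to 85 mm and grips with 20 to 120 N. Pads are 22 mm wide; open, the fingers measure 114 mm over their backs; the gripper's body (76 mm by 85 mm) begins 54 mm behind the grasp point. The pads swing forward as they close: fully open they stand 13 mm farther back than shut.
Start: joints at [1.641, 0.04, 0.085, 0, -1.615, -0.334], TCP at [0.156, 0.579, 0.205] pointing down, gripper open.
Joint ranges: [-2.56, 2.56], [-1.29, 2.01], [-1.08, 1.49], [-3.29, 1.98], [-2.81, -0.18], [-2.99, 2.99]. Speed limits (rad/s): [2.57, 2.57, 3.01, 3.14, 3.14, 3.14].

### API

Orientations are given as a unit quaternion [x, y, z, w].
In Python, from bench import ctrl, grab_frame, camera_params gives the robot as it stands.
- The arm moves only by the tool drive_tool, never from a script. Its argument "deltas" is a list of rows, each a list of 7 numbers: the shift along the tool's x, y, z in m, then the turn, a rotation vector about the tool's x, y, z in units of 10 degrees (1.0 is 10 degrees), then the closure, from 0 (fully open) to 1 (shut). A call has 1 to 5 rows; each row shifts and turns the commanded pose from where the row before left it, along the tool's axes as they then stand; what a row does not reach is not made up. A row lasts 1/8 s, in which the tool goes at most 62.5 mm and 10.7 degrees, less where a joint would pass 70% of its speed; a pose out of reach is approached as far as the arm can. A call with a gripper value outside its range is refused whole. The fingers move at their own pace and stop on an object; "force" is the grip in N (left out, the last holds). Time passes only in rows, so rows that do not move let the fingers close. It gives the time, the measured TCP pose, the force, the opening and the grip force at its end, in the units of the state.
- ctrl.state(): the state, without advancing time (a new reading comes with each control period).
- grab_frame(name): name is "scene" or "top" or "wrist"; returns the picture (400x640x3 uint8, blue, green, red); there is no depth.
- camera_params(name): a dict with "K" (3x3 intrinsics, pixels), "D" ([k1, k2, p1, p2, k3] as OpenCV has them; the pictures are not rectified), "extrinsics" (4x4, takes a point from world to camera coordinates); the wrist camera has in their place "hand_eye" (4x4, takes a point from camera to tool coordinates, whose origin is the TCP and whose axes are the flange's). Camera axes: x right, y up, looking along -z (the intrinsics and any distortion apply to the point x, -y, -z); pixel columns grow to the right and rows downward; lengths in m; the calibration is good to about 2 mm. A picture is of the moment at which its call begins: read the wrist's pose just before it. camera_params takes no time and is no camera call.
- ctrl.hand_in(): hands the job in; it is judged then, once.
The state is a dict: "t": time; "joint_positions": joint angles; "dq": joint speeds; "joint_efforts": joint torques, N m; "tool_pos": TCP position; "eef_rot": TCP orientation; "ft_force": force on the tool from outside, world axes, zero at the start; "torque": the same for the moment, N m; "grip_width": opening from 0.0 (shut) to 1.0 (fully open); "grasp_force": force on a finger pad.
Only numpy, scipy, OpenCV 4.12 (cv2) and the standard library are available. Lean on these libraries where they do the work, as an engineer would, in place of code of your own. Each camera call takes 0.05 s, during which the arm holds its last target. There are 200 camera calls.

### The job

Take the empty green reel out of the wooden rack and load it on the winder: put its keyed stub into the inclined spindle and turn the reel until the ribs find the keyways and it drops fully home, its lower flange flush on the spindle face; then let go. Do not force it, leave the black reel in the rack, and leave the other things on the table where they are.

Things in the scene. Friction and masses are not known exactly. Their poses are not given: they have to be found in the camera images.
- reel_green: Empty green reel to load, 139 mm long, about 0.25 kg, upright in one of the two rack holes, hanging on its lower flange. Origin: centre of the lower flange's underside (the shoulder); z up its axis to the grip head. Flanges diameter 84 at z 0 to 6 and 46 to 52, barrel diameter 34 between; grip head above, keyed stub below. Its yaw is within about 60 degrees of the robot's x.
- reel_head (a point): Middle of the green reel's white oblong grip head, which stands on the upper flange: 44 long along the reel's x, 28 wide along y, 42 high (z 52 to 94 from the reel's origin). Grip it across y, on its long flats. Axes as the reel's. Two white dots on the upper flange mark x, the ribs' direction.
- rib_foot (a point): On the reel's axis at the lower end of its ribs, 16 mm below its origin; axes as the reel's. Stub: round steel, diameter 20, from the origin down 45 mm, tip tapered over 5 mm. Two opposite ribs along +x and -x, 36 mm over both, 8 mm wide, run from the shoulder down to this point, so a plain pilot 29 mm long sticks out below them.
- reel_black: Black reel of the same shape and size, grey head, in the other rack hole. Leave it there.
- rack: Fixed wooden block 115 (x) x 235 (y) x 60 high, origin under its centre. Two through holes of diameter 47 at y = +57 and -57 mm; the flanges lie on its top.
- winder: Fixed winder left or right of the rack; origin on the table below the spindle mouth. Base x -85 to 125 mm, y -85 to 85, 30 high. Control box 105 high at x 95 to 130; thin guide post 230 high at x 75 to 115, y 50 to 70. Its blue spindle head leans 30 degrees from vertical towards -x. The spindle is stiffly braked (2.5 N m): it does not turn under light pressing.
- socket (a point): Centre of the spindle's mouth, in the plane of its flat face (84 mm across), 150 mm above the table. z: spindle axis, out of the mouth, 30 degrees from vertical; y: level, the winder's y. This frame does not turn with the spindle. With the ribs resting on the face, the reel's origin is 16 mm above this point along z; fully home it is at this point, after a clear 16 mm drop.
- bore_floor (a point): Bottom of the bore, 49 mm below the mouth; axes as the socket's. Bore about 22 to 23 mm wide, with two opposite keyways 11 mm wide, open at the face, past 18 mm radius, full depth. Their line lies within 0.75 rad either way of the socket's x about z and is not measured: turn the reel, pressing lightly, until it drops (fits within 0.1 rad; half a turn makes no difference).
- jar: Bystander: jar with red cap, diameter 56, 75 high, origin under its centre.
- screwdriver: Bystander: orange screwdriver lying flat, 170 long along x, origin under its middle.
- tape: Bystander: roll of clear tape lying flat, diameter 90, 24 high, origin under its centre.
- carton: Bystander: cardboard box 90 x 160 x 60 high, origin under its centre.
There are look-alikes about, which are no part of the job. Of the things like the reel_green, leave any that is blue or pink; of the rest the larger one is meant.

How it is judged:
On the way, in this order (a step that is already met when the one before it is completed fails the run):
1. the green reel is lifted out of the rack (height (world z) of reel_green above 0.12 m), for 0.1 s.
2. its stub is keyed and fully home in the spindle (z of reel_green in the frame of socket between -0.004 and 0.004 m and distance between reel_green and socket below 0.006 m and angle between the z axis of reel_green and the z axis of socket, either way round below 0.07 rad), for 0.2 s.
At the end, for the whole second after the job is handed in: The green reel is fully home in the winder's spindle: its shoulder within 4 mm of the spindle face, its origin within 6 mm of the mouth's centre, its axis within 0.07 rad of the spindle's, let go and at rest; the black reel is within 30 mm of where it was (all of step 2 and linear speed of reel_green below 0.02 m/s and distance of reel_black from where it was at the start of the episode below 0.03 m); the robot touches nothing.
It fails at once if the reel is forced into the spindle (over 150 N of contact force) (contact force between reel_green and winder above 150 N).
It fails at once if the black reel is moved over 50 mm (distance of reel_black from where it was at the start of the episode above 0.05 m).
It fails at once if another thing on the table is moved over 50 mm (distance of any of jar, screwdriver, tape, carton from where it was at the start of the episode above 0.05 m).
It also fails if it takes over 58 s, if anything falls off the work surface, if the arm or the gripper's body presses on something with over 40 N, if the wrist force passes 120 N, or if a joint passes its speed limit or range.

## Working session

There is one attempt and no reset: what is moved stays moved. The work goes in short steps, Python scripts to look and compute and a tool call to move; the robot and the scene stay as the last step left them, time stands still between calls to the robot, and variables do not carry over. Pictures are saved under pics/ and viewed, at most 10 in all, crops included, and the job is handed in when it is done.

Besides the shell and the picture viewer there is one more tool, called after ">>>" as a command line: name --pt "numbers of a row" for each row, then --argument value for the rest. drive_tool: Moves the arm, as the interface text tells. Its arguments: {"type":"object","properties":{"deltas":{"type":"array","items":{"type":"array","items":{"type":"number"}}},"force":{"type":"number"}},"required":["deltas"]}

```bash
mkdir -p pics; ls
cat > h.py <<'E'
import numpy as np, cv2
from scipy.spatial.transform import Rotation as R
from bench import ctrl, grab_frame, camera_params
def cam(name, st=None):
    p=camera_params(name); K=np.array(p["K"]);D=np.array(p["D"],float)
    if name=="wrist":
        st=st or ctrl.state(); T=np.eye(4);T[:3,:3]=R.from_quat(st["eef_rot"]).as_matrix();T[:3,3]=st["tool_pos"]
        C=T@np.array(p["hand_eye"])
    else: C=np.linalg.inv(np.array(p["extrinsics"]))
    return K,D,C
def ray(c,uv):
    K,D,C=c; n=cv2.undistortPoints(np.array([[uv]],float),K,D)[0,0]
    d=C[:3,:3]@np.array([n[0],-n[1],-1.]); return C[:3,3],d/np.linalg.norm(d)
def onz(c,uv,z):
    o,d=ray(c,uv); return o+d*(z-o[2])/d[2]
def tri(rs):
    A=np.zeros((3,3));b=np.zeros(3)
    for o,d in rs:
        P=np.eye(3)-np.outer(d,d);A+=P;b+=P@o
    x=np.linalg.solve(A,b); return x,[np.linalg.norm((np.eye(3)-np.outer(d,d))@(x-o)) for o,d in rs]
def proj(c,X):
    K,D,C=c; q=np.linalg.inv(C)@np.append(X,1); q=q[:3]*[1,-1,-1]
    return cv2.projectPoints(q[None],np.zeros(3),np.zeros(3),K,D)[0][0,0]
E
python3 - <<'E'
from h import *
for n in ["scene","top","wrist"]:
    c=cam(n); print(n,np.round(c[2],3).tolist(),c[0][0,0],np.round(c[1],3))
    cv2.imwrite(f"pics/{n}0.png",grab_frame(n))
print(ctrl.state())
E
```

```text
pics
scene [[0.406, -0.781, 0.476, 1.076], [0.914, 0.352, -0.202, -0.198], [-0.009, 0.517, 0.856, 1.018], [0.0, 0.0, 0.0, 1.0]] 378.108488428681 [0.025 0.    0.    0.    0.   ]
top [[0.011, 0.992, -0.122, 0.369], [-1.0, 0.011, -0.007, -0.005], [-0.005, 0.123, 0.992, 1.553], [0.0, 0.0, 0.0, 1.0]] 407.7252052595978 [0.004 0.    0.    0.    0.   ]
wrist [[-0.261, 0.922, 0.286, 0.229], [-0.965, -0.25, -0.076, 0.559], [0.001, -0.296, 0.955, 0.374], [0.0, 0.0, 0.0, 1.0]] 318.00769932694885 [-0.064  0.     0.     0.     0.   ]
{'t': 0.15, 'joint_positions': array([ 1.64074104e+00,  4.06645208e-02,  8.40223054e-02, -3.51152344e-04,
       -1.61549352e+00, -3.33705529e-01]), 'dq': array([-1.68280781e-05, -8.63718879e-05,  3.12294709e-03, -1.04659144e-03,
       -7.38527670e-04,  3.77134294e-04]), 'joint_efforts': array([-2.63980575e-03, -3.68619454e+01,  3.47693253e+01,  6.93630964e+00,
       -4.41031079e-03,  3.96712551e-06]), 'tool_pos': array([0.15628756, 0.57898017, 0.20390082]), 'eef_rot': array([ 9.91317154e-01, -1.31490763e-01, -3.75982170e-05,  6.91272729e-04]), 'ft_force': array([-0.31932711,  0.22821232,  0.26168428]), 'torque': array([-0.01690603, -0.00729287,  0.01523604]), 'grasp_force': 0.0, 'grip_width': 1.0006809898299895}
```

View pics/scene0.png

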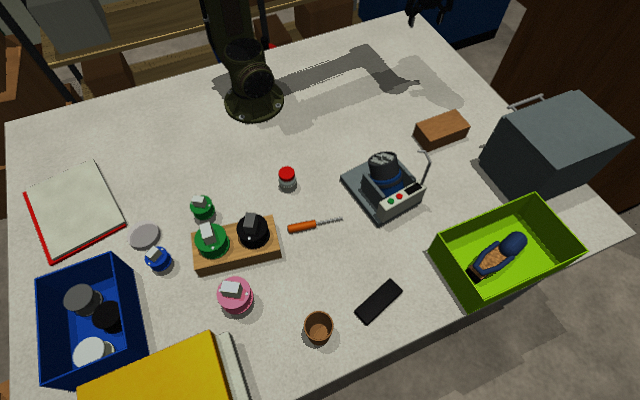

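View pics/top0.png

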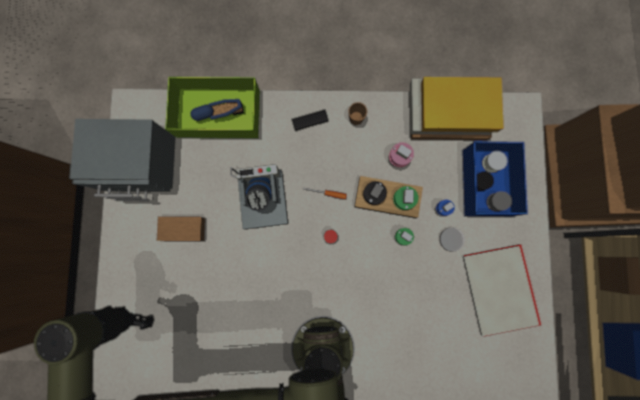

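The scene view shows the green reel in the rack at about (211,240), the black reel at (254,231) and the winder at (383,175). In the top view they are at (405,197), (375,192) and (262,197). The smaller green look-alike stands outside the rack at top (403,236).

Run:
```python
from h import *
t=cam("top");s=cam("scene")
def blobs(img,f,box):
    h=cv2.cvtColor(img,cv2.COLOR_BGR2HSV);m=f(h.astype(int)).astype(np.uint8)
    x0,y0,x1,y1=box;k=np.zeros_like(m);k[y0:y1,x0:x1]=m[y0:y1,x0:x1]
    n,l,st,ce=cv2.connectedComponentsWithStats(k);return [(ce[i].round(1).tolist(),int(st[i,4]),st[i,:4].tolist()) for i in range(1,n) if st[i,4]>12]
it=cv2.imread("pics/top0.png");is_=cv2.imread("pics/scene0.png")
g=lambda h:(abs(h[...,0]-65)<20)&(h[...,1]>120)&(h[...,2]>30)
w=lambda h:(h[...,1]<60)&(h[...,2]>140)
wood=lambda h:(abs(h[...,0]-14)<7)&(h[...,1]>80)&(h[...,2]>60)
print(blobs(it,g,(385,180,425,215)),blobs(it,w,(396,187,416,206)))
print(blobs(is_,g,(190,215,232,262)),blobs(is_,w,(195,220,222,246)))
m=wood(cv2.cvtColor(it,cv2.COLOR_BGR2HSV).astype(int)).astype(np.uint8);k=np.zeros_like(m);k[172:222,345:430]=m[172:222,345:430]
r=cv2.minAreaRect(cv2.findNonZero(k));print(r);b=cv2.boxPoints(r);print(np.array([onz(t,p,.06) for p in b]).round(3))
print("green top z.112",onz(t,(405,197),.112),"scene",onz(s,(211,240),.112))
print("black",onz(t,(375,192),.112),onz(s,(254,231),.112))
print("winder",onz(t,(262,197),.15),onz(s,(383,165),.15))
cv2.imwrite("pics/a.png",np.vstack([cv2.resize(it[150:240,220:430],None,fx=3.6,fy=3.6,interpolation=2)[:290,:756],cv2.resize(is_[140:240,320:445],(756//2*1,302),interpolation=2).repeat(1,1) if 0 else np.hstack([cv2.resize(is_[140:235,330:440],(378,300),interpolation=2),cv2.resize(is_[185:280,180:290],(378,300),interpolation=2)])]))
```

```text
[([399.2, 198.5], 123, [395, 188, 10, 21]), ([413.4, 200.8], 36, [409, 192, 8, 16])] [([408.7, 195.6], 58, [406, 191, 7, 10])]
[([203.1, 216.6], 67, [195, 215, 18, 5]), ([213.1, 243.0], 676, [194, 223, 36, 36])] [([218.3, 222.0], 33, [214, 220, 8, 6]), ([204.1, 229.4], 191, [195, 222, 18, 17])]
((382.7947082519531, 195.6015625), (75.01007080078125, 31.151588439941406), 9.926244735717773)
[[ 0.525 -0.071  0.06 ]
 [ 0.639 -0.09   0.06 ]
 [ 0.594 -0.363  0.06 ]
 [ 0.48  -0.341  0.06 ]]
green top z.112 [ 0.54827185 -0.28792965  0.112     ] scene [ 0.55894647 -0.2917453   0.112     ]
black [ 0.56508805 -0.18142474  0.112     ] [ 0.58035959 -0.17948105  0.112     ]
winder [0.53827984 0.2150457  0.15      ] [0.55223422 0.22327821 0.15      ]
```

View pics/a.png

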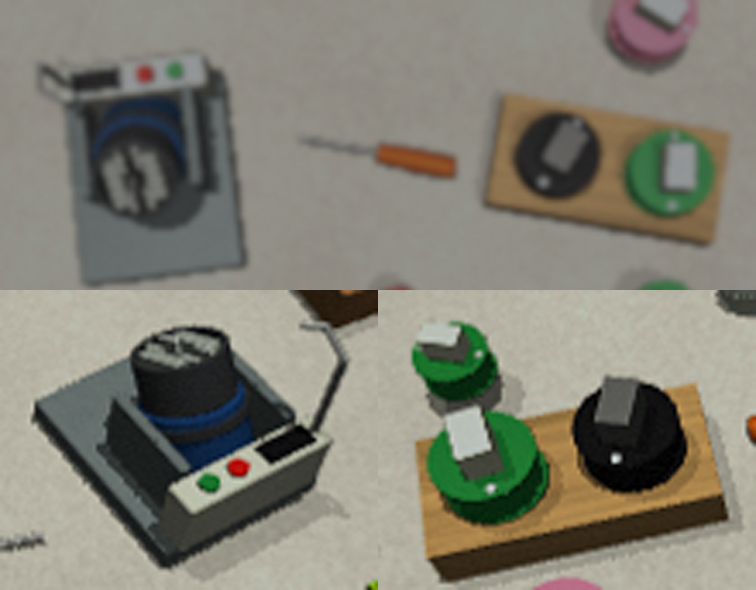

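The crops show the spindle face with its dark keyway line, the rack with the black and green reels, and two dots on the green flange giving yaw near 0. I'm going to the winder first, looking from close by, then on to the reel.

>>> drive_tool --pt "0.04 0.034 -0.02 0 0 0 0" --pt "0.041 0.034 -0.02 0 0 0 0" --pt "0.041 0.034 -0.02 0 0 0 0" --pt "0.041 0.034 -0.02 0 0 0 0" --pt "0.041 0.034 -0.02 0 0 0 0"

```text
t: 0.78
tool_pos: [0.3096, 0.3603, 0.3053]
eef_rot: [0.991, -0.131, -0.0, -0.0]
ft_force: [0.4, 1.1, -0.1]
grip_width: 1.002
grasp_force: 0.0
```

>>> drive_tool --pt "0.041 0.034 -0.012 0 0 0 0" --pt "0.041 0.034 -0.012 0 0 0 0" --pt "0.041 0.034 -0.012 0 0 0 0" --pt "0 0 0 0 0 0 0"

```text
t: 1.27
tool_pos: [0.4028, 0.2288, 0.342]
eef_rot: [0.991, -0.134, 0.001, -0.001]
ft_force: [0.2, 0.7, 0.1]
grip_width: 0.999
grasp_force: 0.0
```

Run:
```python
from h import *
import pickle
st=ctrl.state();im=grab_frame("wrist");cv2.imwrite("pics/w1.png",im);pickle.dump(st,open("w1.pkl","wb"))
print(st["tool_pos"],proj(cam("wrist",st),[.545,.219,.15]))
```

```text
[0.40279768 0.22879392 0.34198969] [295.97195424  33.02197289]
```

View pics/w1.png

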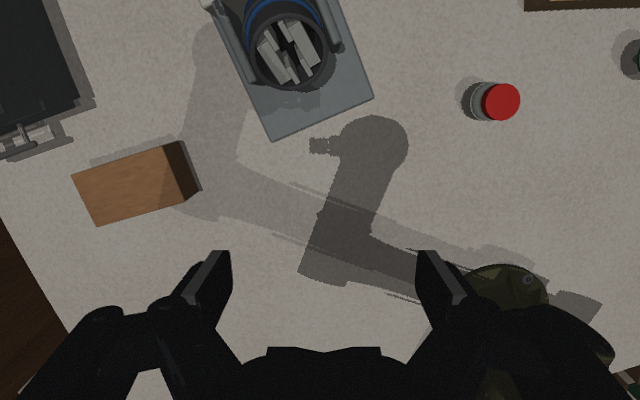

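The wrist view shows the spindle face at about (289,50), near the upper edge. I'll shift 0.1 m ahead for a second, more central view.

>>> drive_tool --pt "0.045 0 0 0 0 0 0" --pt "0.045 0 0 0 0 0 0" --pt "0 0 0 0 0 0 0"

```text
t: 1.7
tool_pos: [0.4891, 0.2083, 0.3378]
eef_rot: [0.991, -0.132, -0.002, 0.002]
ft_force: [-0.3, 0.4, -0.1]
grip_width: 1.0
grasp_force: 0.0
```

Run:
```python
from h import *
import pickle
st=ctrl.state();im=grab_frame("wrist");cv2.imwrite("pics/w2.png",im);pickle.dump(st,open("w2.pkl","wb"))
s1=pickle.load(open("w1.pkl","rb"));c1=cam("wrist",s1);c2=cam("wrist",st)
print(st["tool_pos"]); p=onz(c1,(289,50),.15); u,v=proj(c2,p).astype(int);print(p,u,v)
x0,y0=u-70,max(v-60,0); a=cv2.imread("pics/w1.png")[0:120,219:359]; b=im[y0:y0+120,x0:x0+140]; print(x0,y0)
cv2.imwrite("pics/b.png",np.hstack([cv2.resize(a,(392,336),interpolation=2),cv2.resize(b,(392,336),interpolation=2)]))
```

```text
[0.48911604 0.20826809 0.33775647]
[0.53091    0.23090239 0.15      ] 292 133
222 73
```

View pics/b.png

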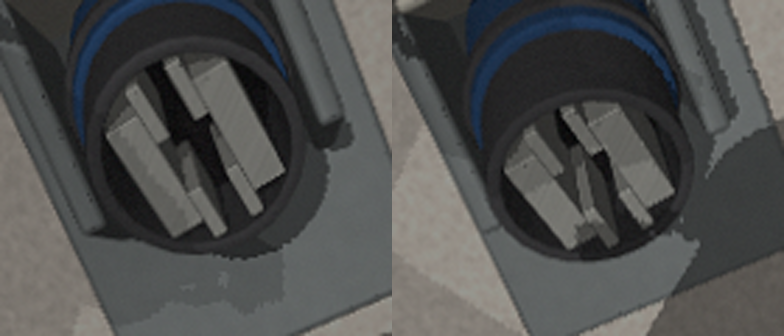

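The crops show the rim ellipse centred at about (288.6,52) in view 1 and (293,136) in view 2. The keyway channel runs along the grey walls, down and to the right. Base front corners in view 1 are at (272,141) and (373,98).

Run:
```python
from h import *
import pickle
S=[pickle.load(open(f"w{i}.pkl","rb")) for i in (1,2)];c=[cam("wrist",s) for s in S]
m,res=tri([ray(c[0],(288.6,51.8)),ray(c[1],(292.9,135.9))]);print("mouth",m.round(4),np.round(res,4))
print([onz(c[i],p,.15).round(4) for i,p in ((0,(288.6,51.8)),(1,(292.9,135.9)))])
A,B=onz(c[0],(272,141),.03),onz(c[0],(373,98),.03);v=A-B;print("corners",A,B,np.linalg.norm(v[:2]))
yaw=np.arctan2(-v[0],v[1]);print("yaw",yaw)
ex=np.array([np.cos(yaw),np.sin(yaw),0]);print("origin from base",(A+B)/2+.085*ex)
# face frame: z leans to -x
z=-ex*.5+np.array([0,0,np.cos(np.pi/6)]);y=np.array([-ex[1],ex[0],0]);x=np.cross(y,z)
m[2]=.15
def face(ci,uv):
    o,d=ray(ci,uv);X=o+d*((m-o)@z)/(d@z);return np.array([(X-m)@x,(X-m)@y])
def L(p):return (219+p[0]/2.8,p[1]/2.8)
def Rr(p):return (222+(p[0]-392)/2.8,73+p[1]/2.8)
for ci,f,ps in ((c[0],L,[((225,62),(285,178)),((203,72),(263,188)),((107,135),(178,237)),((132,118),(200,228)),((165,65),(193,117))]),(c[1],Rr,[((622,105),(675,190)),((503,168),(572,248)),((528,153),(595,240))])):
    for a,b in ps:
        a,b=face(ci,f(a)),face(ci,f(b));d=b-a;print(a.round(4),b.round(4),np.degrees(np.arctan(d[1]/d[0])).round(1))
```

```text
mouth [0.5287 0.2313 0.1536] [0.0003 0.0003]
[array([0.5293, 0.2318, 0.15  ]), array([0.5283, 0.2315, 0.15  ])]
corners [0.43326212 0.30104164 0.03      ] [0.45389204 0.13933875 0.03      ] 0.16301355409094614
yaw 0.12689372179040606
origin from base [0.52789366 0.23094724 0.03      ]
[ 0.0235 -0.0216] [-0.0259 -0.0268] 6.0
[ 0.0235 -0.013 ] [-0.026  -0.0173] 5.0
[0.0177 0.0285] [-0.0302  0.0218] 8.0
[0.0194 0.0174] [-0.0306  0.0121] 6.0
[ 0.0312 -0.0015] [ 0.0105 -0.0032] 4.6
[ 0.0236 -0.0232] [-0.023  -0.0282] 6.1
[0.0189 0.0291] [-0.0304  0.0219] 8.3
[0.0206 0.0175] [-0.0312  0.0115] 6.6
```

>>> drive_tool --pt "0.016 0.056 0 0 0 0 0" --pt "0.016 0.056 0 0 0 0 0" --pt "0.016 0.056 0 0 0 0 0" --pt "0.016 0.056 0 0 0 0 0" --pt "0.016 0.056 0 0 0 0 0"

```text
t: 2.38
tool_pos: [0.4916, -0.0836, 0.3412]
eef_rot: [0.991, -0.13, 0.001, -0.0]
ft_force: [1.0, 0.3, 0.0]
grip_width: 0.998
grasp_force: 0.0
```

>>> drive_tool --pt "0.016 0.056 0 0 0 0 0" --pt "0.016 0.056 0 0 0 0 0" --pt "0.013 0.056 0 0 0 0 0" --pt "0 0 0 0 0 0 0"

```text
t: 2.88
tool_pos: [0.4913, -0.2589, 0.3401]
eef_rot: [0.991, -0.133, -0.001, 0.0]
ft_force: [0.3, 1.1, -0.4]
grip_width: 1.002
grasp_force: 0.0
```

Run:
```python
from h import *
import pickle
st=ctrl.state();im=grab_frame("wrist");cv2.imwrite("pics/w3.png",im);pickle.dump(st,open("w3.pkl","wb"))
print(st["tool_pos"],st["eef_rot"])
```

```text
[ 0.49125682 -0.25888826  0.34007732] [ 9.91095036e-01 -1.33154684e-01 -6.71373643e-04  9.87918414e-05]
```

View pics/w3.png

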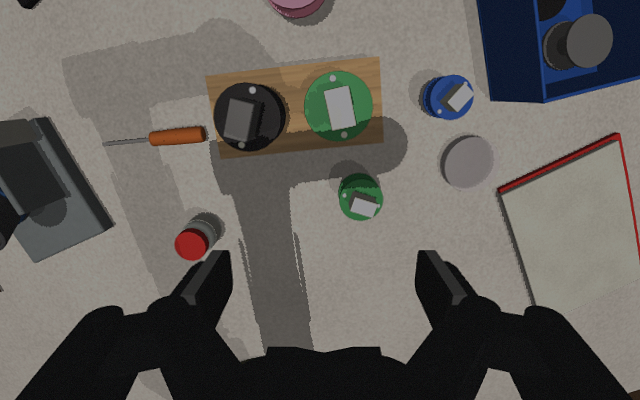

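Here the green reel's flange is centred at about (338,105), with dots at (333,78) and (344,134). The head top is near (339,107), and black is beside it at (249,116). I'll measure this now and take a second view from a shifted place.

>>> drive_tool --pt "0.035 0.02 0.03 0 0 -0.9 0" --pt "0.03 0.02 0.03 0 0 0 0" --pt "0 0 0 0 0 0 0"

```text
t: 3.3
tool_pos: [0.549, -0.3066, 0.2756]
eef_rot: [0.999, -0.052, -0.004, -0.001]
ft_force: [-0.3, 0.8, -0.7]
grip_width: 0.998
grasp_force: 0.0
```

```bash
cat > m.py <<'E'
from h import *
import pickle
def meas(im,c,guess):
    h=cv2.cvtColor(im,cv2.COLOR_BGR2HSV).astype(int)
    g=((abs(h[...,0]-65)<20)&(h[...,1]>90)).astype(np.uint8)
    n,l,st,ce=cv2.connectedComponentsWithStats(g);u,v=guess
    best=min((i for i in range(1,n) if st[i,4]>400),key=lambda i:np.hypot(*(ce[i]-guess)))
    cnt=cv2.findContours((l==best).astype(np.uint8),0,1)[0];hull=cv2.convexHull(max(cnt,key=cv2.contourArea))
    k=np.zeros(g.shape,np.uint8);cv2.fillConvexPoly(k,hull,1)
    w=((h[...,1]<60)&(h[...,2]>100)).astype(np.uint8)*k
    n,l,st,ce=cv2.connectedComponentsWithStats(w);out=[]
    for i in range(1,n):
        if st[i,4]>=8: out.append((int(st[i,4]),ce[i],l==i))
    out.sort(key=lambda a:-a[0]);return out,cv2.fitEllipse(hull)
E
python3 - <<'E'
from m import *
st=ctrl.state();im=grab_frame("wrist");cv2.imwrite("pics/w4.png",im);pickle.dump(st,open("w4.pkl","wb"))
s3=pickle.load(open("w3.pkl","rb"));c3=cam("wrist",s3);c4=cam("wrist",st);im3=cv2.imread("pics/w3.png")
print(st["tool_pos"],st["eef_rot"])
Q=[]
for I,c in ((im3,c3),(im,c4)):
    g=proj(c,onz(c3,(338,105),.112));o,e=meas(I,c,g);print(g.round(1),[(a,b.round(1).tolist()) for a,b,_ in o[:5]],np.round(e[0],1))
    r=cv2.minAreaRect(cv2.findNonZero(o[0][2].astype(np.uint8)));bx=np.array([onz(c,p,.154) for p in cv2.boxPoints(r)]);print("head",bx.mean(0).round(4),np.diff(bx[:3,:2],axis=0).round(4).tolist())
    d=[o_[1] for o_ in o[1:] if 8<=o_[0]<150][:2]; d.sort(key=lambda p:p[1]);P=[onz(c,p,.112) for p in d];print("dots",np.round(P,4).tolist());Q.append((c,d,o[0][1]))
    if len(P)==2: v=P[0]-P[1];print("yaw",np.degrees(np.arctan2(v[1],v[0])),np.linalg.norm(v),(P[0]+P[1])/2)
for i in (0,1):print("tri dot",tri([ray(c,d[i]) for c,d,_ in Q]))
print("tri head",tri([ray(c,q) for c,_,q in Q]))
E
```

```text
[ 0.54896901 -0.30657805  0.27561892] [ 0.998624   -0.05229187 -0.00371204 -0.00137162]
[338. 105.] [(1035, [339.8, 107.5]), (41, [332.1, 77.9]), (21, [343.9, 134.2])] [337.9 105.8]
head [ 0.5466 -0.2933  0.154 ] [[-0.0017, -0.027], [-0.0438, 0.0012]]
dots [[0.5807, -0.2948, 0.112], [0.5125, -0.2917, 0.112]]
yaw -2.6056017491022527 0.06826922401271643 [ 0.54657927 -0.29326165  0.112     ]
[311.2 169.4] [(1214, [309.6, 181.1]), (38, [309.0, 139.5])] [311.5 167.8]
head [ 0.5455 -0.2935  0.154 ] [[-0.0004, -0.0264], [-0.044, 0.0009]]
dots [[0.5805, -0.295, 0.112]]
tri dot (array([ 0.58060925, -0.29488819,  0.11241601]), [np.float64(0.00010461463328478888), np.float64(0.00010461463328475008)])Traceback (most recent call last):
  File "<stdin>", line 11, in <module>
IndexError: list index out of range
```

The reel is at (0.5463,-0.2934) with yaw -2.3°. The dot height triangulates to 0.1124 against the expected 0.112, and the head measures 44 x 27 mm. I'm descending on it.

>>> drive_tool --pt "-0.004 -0.013 0.03 0 0 -0.38 0" --pt "0 0 0.04 0 0 0 0" --pt "0 0 0.03 0 0 0 0" --pt "0 0 0 0 0 0 0"

```text
t: 3.85
tool_pos: [0.5451, -0.2935, 0.1805]
eef_rot: [1.0, -0.019, -0.001, -0.0]
ft_force: [-0.0, 0.1, 1.4]
grip_width: 0.999
grasp_force: 0.0
```

>>> drive_tool --pt "0.001 0 0.03 0 0 0 0" --pt "0 0 0.02 0 0 0 0" --pt "0 0 0.011 0 0 0 0" --pt "0 0 0 0 0 0 0" --pt "0 0 0 0 0 0 0"

```text
t: 4.47
tool_pos: [0.5471, -0.2957, 0.1211]
eef_rot: [1.0, -0.02, 0.001, 0.0]
ft_force: [-0.3, -0.1, 1.1]
grip_width: 0.997
grasp_force: 0.0
```

>>> drive_tool --pt "0 0 0 0 0 0 0.8" --pt "0 0 0 0 0 0 0.8" --pt "0 0 0 0 0 0 0.8" --pt "0 0 0 0 0 0 0.8" --force 60

```text
t: 4.97
tool_pos: [0.5468, -0.2953, 0.1203]
eef_rot: [1.0, -0.02, 0.0, 0.0]
ft_force: [1.1, 2.0, 2.4]
grip_width: 0.3
grasp_force: 59.8
```

>>> drive_tool --pt "0 0 -0.02 0 0 0 0.8" --pt "0 0 -0.03 0 0 0 0.8" --pt "0 0 -0.045 0 0 0 0.8" --pt "0 0 -0.045 0 0 0 0.8" --pt "0 0 -0.045 0 0 0 0.8"

```text
t: 5.6
tool_pos: [0.5462, -0.2955, 0.3072]
eef_rot: [1.0, -0.02, 0.0, 0.0]
ft_force: [0.2, -0.6, -2.4]
grip_width: 0.302
grasp_force: 59.4
```

```bash
cat > goal.py <<'E'
from h import *
# goal tool pose for reel origin at height h above mouth, key angle a(deg) about socket z; G: reel offset along tool
yaw=.127;m=np.array([.5288,.2315,.15])
ex=np.array([np.cos(yaw),np.sin(yaw),0]);z=-ex*.5+np.array([0,0,np.cos(np.pi/6)]);y=np.array([-ex[1],ex[0],0]);x=np.cross(y,z)
F=np.array([x,y,z]).T
off=.0595   # TCP above reel origin along axis
def goal(h,a=6.3):
    Rz=R.from_euler('z',a,degrees=True).as_matrix()
    return m+z*(h+off),R.from_matrix(F@Rz@np.diag([1,-1,-1]))
def show(h,a=6.3,st=None):
    st=st or ctrl.state();p,r=goal(h,a);q=R.from_quat(st["eef_rot"])
    print("tcp",np.round(st["tool_pos"],4),"goal",p.round(4),"d_tool",q.inv().apply(p-st["tool_pos"]).round(4),"d_goalaxes",r.inv().apply(p-st["tool_pos"]).round(4),"rot10",np.round(np.degrees((q.inv()*r).as_rotvec())/10,3),"f",np.round(st["ft_force"],1))
E
python3 -c "
from goal import *
show(.09)"
```

```text
tcp [ 0.5462 -0.2955  0.3072] goal [0.4547 0.222  0.2795] d_tool [-0.1125 -0.5134  0.0275] d_goalaxes [ 0.022  -0.5257  0.0114] rot10 [ 0.089  3.006 -1.553] f [ 0.2 -0.6 -2.4]
```

>>> drive_tool --pt "-0.0125 -0.05 -0.006 0 0 0 0.8" --pt "-0.0125 -0.058 -0.006 0 0 0 0.8" --pt "-0.0125 -0.058 -0.006 0 0 0 0.8" --pt "-0.0125 -0.058 -0.006 0 0 0 0.8" --pt "-0.0125 -0.058 0 0 0 0 0.8"

```text
t: 6.22
tool_pos: [0.4948, -0.0097, 0.3304]
eef_rot: [1.0, -0.02, 0.001, -0.0]
ft_force: [1.1, 0.3, -2.5]
grip_width: 0.3
grasp_force: 59.7
```

>>> drive_tool --pt "-0.0125 -0.058 0 0 0 0 0.8" --pt "-0.0125 -0.058 0 0 0 0 0.8" --pt "-0.0125 -0.058 0 0 0 0 0.8" --pt "-0.0125 -0.05 0 0 0 0 0.8"

```text
t: 6.72
tool_pos: [0.4538, 0.2165, 0.3298]
eef_rot: [1.0, -0.02, 0.0, -0.0]
ft_force: [2.1, -0.1, -1.3]
grip_width: 0.306
grasp_force: 59.7
```

>>> drive_tool --pt "0 0 0 0 0.85 -0.44 0.8" --pt "0 0 0 0 0.85 -0.44 0.8" --pt "0 0 0 0 0.85 -0.44 0.8" --pt "0 0 0 0 0.4 -0.23 0.8" --pt "0 0 0 0 0 0 0.8"

```text
t: 7.35
tool_pos: [0.4537, 0.2142, 0.329]
eef_rot: [0.96, 0.114, 0.254, 0.005]
ft_force: [0.7, -1.0, -1.9]
grip_width: 0.305
grasp_force: 59.8
```

```bash
python3 -c "
from goal import *
show(.07)"
```

```text
tcp [0.4537 0.2142 0.329 ] goal [0.4646 0.2233 0.2622] d_tool [-0.0213 -0.011   0.064 ] d_goalaxes [-0.0221 -0.0101  0.0639] rot10 [0.071 0.068 0.023] f [ 0.7 -1.  -1.9]
```

>>> drive_tool --pt "-0.022 -0.011 0.02 0.07 0.07 0.02 0.8" --pt "0 0 0.044 0 0 0 0.8" --pt "0 0 0 0 0 0 0.8" --pt "0 0 0 0 0 0 0.8"

```text
t: 7.85
tool_pos: [0.4658, 0.2239, 0.2637]
eef_rot: [0.959, 0.113, 0.259, -0.001]
ft_force: [0.2, 0.5, -1.3]
grip_width: 0.307
grasp_force: 60.0
```

```bash
python3 -c "
from goal import *
st=ctrl.state();show(.07,st=st)
a=grab_frame('wrist');b=grab_frame('scene');cv2.imwrite('pics/w5.png',a);cv2.imwrite('pics/s5.png',b)
c=cam('scene');print('mouth px',proj(c,m),'axis',proj(c,m+.2*z),'tip exp',proj(c,m+.025*z),'shoulder',proj(c,m+.07*z), 'wrist mouth',proj(cam('wrist',st),m))
u,v=proj(c,m+.06*z).astype(int)
cv2.imwrite('pics/c.png',np.hstack([cv2.resize(b[v-60:v+60,u-48:u+48],(400,500),interpolation=2),cv2.resize(a[100:,150:470],(400,375)).copy() if 0 else cv2.resize(a[0:400,150:470],(400,500))]));print(u-48,v-60)
"
```

```text
tcp [0.4658 0.2239 0.2637] goal [0.4646 0.2233 0.2622] d_tool [-0.0019  0.0003  0.0007] d_goalaxes [-0.0019  0.0002  0.0007] rot10 [ 0.013 -0.004 -0.013] f [ 0.2  0.5 -1.3]
mouth px [381.56684631 158.0887994 ] axis [367.65916635  90.83355537] tip exp [379.9719689  150.40505622] shoulder [377.00483114 136.0902562 ] wrist mouth [322.78034526 178.78405087]
329 79
```

View pics/c.png

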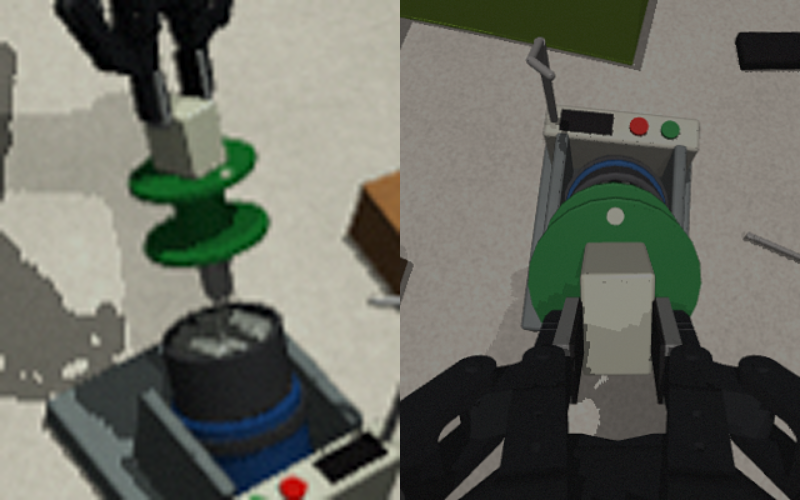

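The reel hangs straight in the grip, its stub tip just above the mouth and the dots in line with the spindle. I'm going in along the axis.

>>> drive_tool --pt "-0.0015 0 0.01 0 0 0 0.8" --pt "0 0 0.01 0 0 0 0.8" --pt "0 0 0.004 0 0 0 0.8" --pt "0 0 0.003 0 0 0 0.8" --pt "0 0 0 0 0 0 0.8"

```text
t: 8.57
tool_pos: [0.4775, 0.2254, 0.2375]
eef_rot: [0.959, 0.114, 0.259, -0.001]
ft_force: [0.7, -0.7, -2.7]
grip_width: 0.303
grasp_force: 60.0
```

```bash
python3 -c "
from goal import *
show(.043)"
```

```text
tcp [0.4775 0.2254 0.2375] goal [0.478  0.225  0.2388] d_tool [ 0.0009  0.0006 -0.0009] d_goalaxes [ 0.0009  0.0006 -0.0009] rot10 [ 0.012  0.    -0.001] f [ 0.7 -0.7 -2.7]
```

No contact so far, with the tip 2 mm in. Continuing.

>>> drive_tool --pt "0.0005 0 0.004 0 0 0 0.8" --pt "0 0 0.004 0 0 0 0.8" --pt "0 0 0.004 0 0 0 0.8" --pt "0 0 0.004 0 0 0 0.8" --pt "0 0 0 0 0 0 0.8"

```text
t: 9.2
tool_pos: [0.4858, 0.2264, 0.2232]
eef_rot: [0.959, 0.114, 0.259, -0.001]
ft_force: [1.4, -1.0, -3.4]
grip_width: 0.305
grasp_force: 59.8
```

```bash
python3 -c "
from goal import *
show(.026);print(ctrl.state()['torque'])"
```

```text
tcp [0.4858 0.2264 0.2232] goal [0.4864 0.2261 0.224 ] d_tool [ 0.0008  0.0005 -0.0004] d_goalaxes [ 0.0008  0.0005 -0.0004] rot10 [ 0.014  0.005 -0.001] f [ 1.4 -1.  -3.4]
[-1.11743866  1.39291717 -0.5880781 ]
```

>>> drive_tool --pt "0.0005 0 0.004 0 0 0 0.8" --pt "0 0 0.004 0 0 0 0.8" --pt "0 0 0.002 0 0 0 0.8" --pt "0 0 0.002 0 0 0 0.8" --pt "0 0 0 0 0 0 0.8"

```text
t: 9.82
tool_pos: [0.4921, 0.2274, 0.2135]
eef_rot: [0.959, 0.114, 0.259, -0.001]
ft_force: [0.4, -2.0, -2.3]
grip_width: 0.304
grasp_force: 60.0
```

```bash
python3 -c "
from goal import *
show(.014);print(ctrl.state()['torque'])"
```

```text
tcp [0.4921 0.2274 0.2135] goal [0.4923 0.2268 0.2137] d_tool [ 0.0001  0.0006 -0.0001] d_goalaxes [ 0.0001  0.0006 -0.0001] rot10 [ 0.012  0.002 -0.001] f [ 0.4 -2.  -2.3]
[-1.33338106  1.40041577 -0.70423369]
```

>>> drive_tool --pt "0 0 0.002 0 0 0 0.8" --pt "0 0 0.002 0 0 0 0.8" --pt "0 0 0 0 0 0 0.8"

```text
t: 10.2
tool_pos: [0.4941, 0.2278, 0.2101]
eef_rot: [0.959, 0.114, 0.259, -0.001]
ft_force: [0.2, -3.5, -2.2]
grip_width: 0.307
grasp_force: 60.1
```

```bash
python3 -c "
from goal import *
show(.010);print(ctrl.state()['torque'])"
```

```text
tcp [0.4941 0.2278 0.2101] goal [0.4943 0.2271 0.2102] d_tool [ 0.0001  0.0007 -0.    ] d_goalaxes [ 0.0001  0.0007 -0.    ] rot10 [ 0.01   0.001 -0.   ] f [ 0.2 -3.5 -2.2]
[-1.42882174  1.37440417 -0.65264649]
```

The reel is at 10 mm with no axial push, so the ribs are in the keyways. A small side force calls for 0.5 mm along tool y.

>>> drive_tool --pt "0 0.0005 0.002 0 0 0 0.8" --pt "0 0 0.002 0 0 0 0.8" --pt "0 0 0.002 0 0 0 0.8" --pt "0 0 0.001 0 0 0 0.8" --pt "0 0 0 0 0 0 0.8"

```text
t: 10.82
tool_pos: [0.4977, 0.2278, 0.204]
eef_rot: [0.959, 0.114, 0.259, -0.001]
ft_force: [-0.1, -1.6, -1.8]
grip_width: 0.302
grasp_force: 60.0
```

```bash
python3 -c "
from goal import *
show(.003);print(ctrl.state()['torque'])"
```

```text
tcp [0.4977 0.2278 0.204 ] goal [0.4978 0.2275 0.2041] d_tool [ 0.0001  0.0003 -0.    ] d_goalaxes [ 0.0001  0.0003 -0.    ] rot10 [ 0.009  0.002 -0.001] f [-0.1 -1.6 -1.8]
[-0.87231661  1.55061245 -0.3895303 ]
```

>>> drive_tool --pt "0 0 0.001 0 0 0 0.8" --pt "0 0 0.001 0 0 0 0.8" --pt "0 0 0.001 0 0 0 0.8" --pt "0 0 0 0 0 0 0.8"

```text
t: 11.32
tool_pos: [0.4993, 0.2283, 0.2032]
eef_rot: [0.959, 0.114, 0.26, -0.002]
ft_force: [-6.4, -1.7, 3.8]
grip_width: 0.302
grasp_force: 61.1
```

```bash
python3 -c "
from goal import *
show(.0);s=ctrl.state();print(s['torque'],s['ft_force']@z)"
```

```text
tcp [0.4993 0.2283 0.2032] goal [0.4993 0.2277 0.2015] d_tool [-0.0009  0.0005  0.0014] d_goalaxes [-0.0009  0.0005  0.0014] rot10 [ 0.003 -0.008 -0.004] f [-6.4 -1.7  3.8]
[-0.88321182  2.95348508 -0.30823755] 6.5699078442953205
```

>>> drive_tool --pt "0 0 0.001 0 0 0 0.8" --pt "0 0 0 0 0 0 0.8"

```text
t: 11.58
tool_pos: [0.4997, 0.2284, 0.2035]
eef_rot: [0.959, 0.114, 0.26, -0.002]
ft_force: [-14.4, -2.2, 9.3]
grip_width: 0.303
grasp_force: 61.9
```

```bash
python3 -c "
from goal import *
show(.0);s=ctrl.state();print(s['torque'],s['ft_force']@z)
b=grab_frame('scene');a=grab_frame('wrist');cv2.imwrite('pics/d.png',np.hstack([cv2.resize(b[100:220,333:429],(400,500),interpolation=2),cv2.resize(a[:,150:470],(400,500))]))"
```

```text
tcp [0.4997 0.2284 0.2035] goal [0.4993 0.2277 0.2015] d_tool [-0.0015  0.0005  0.0014] d_goalaxes [-0.0015  0.0005  0.0014] rot10 [ 0.    -0.014 -0.006] f [-14.4  -2.2   9.3]
[-0.96304517  4.31749866 -0.35948242] 15.304081233112857
```

View pics/d.png

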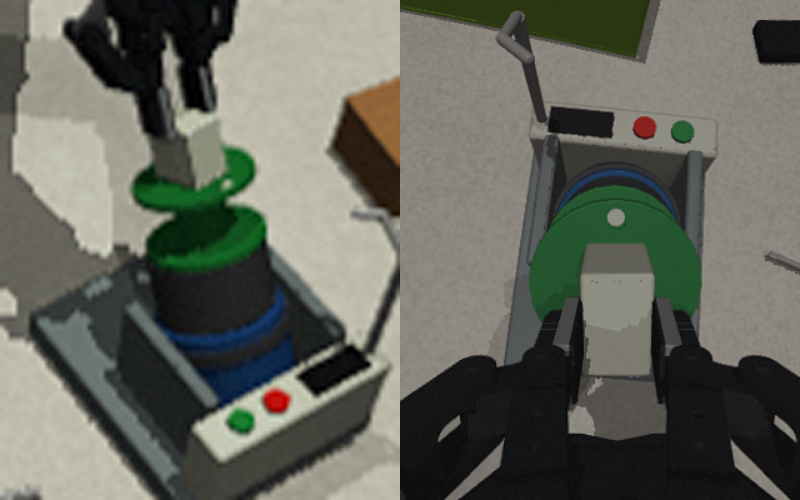

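The lower flange lies flush on the spindle face. I'm relaxing the press, opening, then backing out along the axis.

>>> drive_tool --pt "0 0 -0.0015 0 0 0 0.8" --pt "0 0 0 0 0 0 0.4" --pt "0 0 0 0 0 0 0" --pt "0 0 0 0 0 0 0" --pt "0 0 0 0 0 0 0" --force 20

```text
t: 12.3
tool_pos: [0.499, 0.2279, 0.2022]
eef_rot: [0.959, 0.114, 0.259, -0.001]
ft_force: [1.0, 0.9, -0.3]
grip_width: 0.997
grasp_force: 0.0
```

>>> drive_tool --pt "0 0 0 0 0 0 0" --pt "0 0 -0.02 0 0 0 0" --pt "0 0 -0.04 0 0 0 0" --pt "0 0 -0.04 0 0 0 0" --pt "0 0 0 0 0 0 0"

```text
t: 12.92
tool_pos: [0.4492, 0.2225, 0.2927]
eef_rot: [0.959, 0.114, 0.261, -0.004]
ft_force: [0.4, 0.5, -1.7]
grip_width: 1.0
grasp_force: 0.0
```

```bash
python3 -c "
from goal import *
st=ctrl.state();a=grab_frame('wrist');b=grab_frame('scene');c=cam('wrist',st)
print(st['tool_pos'],st['grip_width'],'exp dots',[proj(c,m+.052*z+s*.034*(F@[np.cos(.11),np.sin(.11),0])).round(1) for s in(1,-1)],'+16mm',proj(c,m+.068*z+.034*(F@[np.cos(.11),np.sin(.11),0])))
cv2.imwrite('pics/e.png',np.hstack([cv2.resize(b[100:220,333:429],(400,500),interpolation=2),cv2.resize(a[:,150:470],(400,500))]))"
```

```text
[0.44922898 0.22251135 0.29270013] 0.9996305012584795 exp dots [array([324.1, 147.6]), array([324.2, 219. ])] +16mm [324.07239548 150.51209835]
```

View pics/e.png

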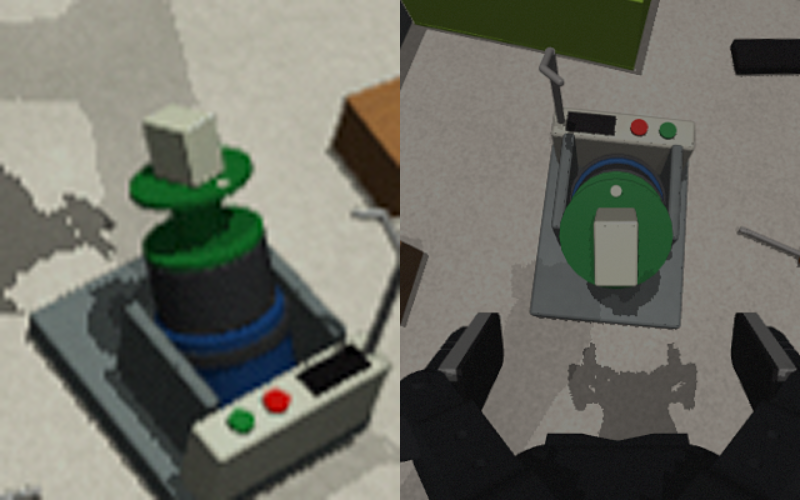

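The reel sits free and flush, with the gripper clear of it. Its dot is at wrist (322,152), against (324,148) expected for fully home. Handing in.

```bash
python3 -c "
from bench import ctrl
print(ctrl.hand_in())"
```

```text
the job is handed in; nothing more can be done
None
```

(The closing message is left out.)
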